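# Feel for the hidden notch and press the release of a key case

## Robot

A 6-joint arm with a two-finger parallel gripper is mounted at the origin on a cart in front of the work surface, level with it; the furniture and walls round the work are solid. World frame = base frame: x ahead of the robot, y to its left, z up, the work surface at z = 0. Lengths are in m, angles in rad, forces in N, time in s.
With the tool pointing down it reaches from about 0.35 to 1 m from the base axis. Payload 7.1 kg.
Tool frame: the origin (TCP) lies between the finger pads; the fingertips stand 22 mm ahead of it and the grasp point (between the pads) lies 3 mm ahead of it; x points along the fingers, y is the direction in which the jaws open and shut, and the axes are right-handed (so a half turn about x gives the same grasp; the last joint's range is limited). The gripper opens to 85 mm and grips with 20 to 120 N. Pads are 22 mm wide; open, the fingers measure 114 mm over their backs; the gripper's body (76 mm by 85 mm) begins 54 mm behind the grasp point. The pads swing forward as they close: fully open they stand 13 mm farther back than shut.
Start: joints at [1.102, 0.423, 1.63, -0, 1.089, -0.019], TCP at [0.272, 0.563, 0.215] pointing down, gripper open.
Joint ranges: [-3, 3], [-0.9, 2.11], [0.09, 2.58], [-1.31, 4.45], [0.11, 2.69], [-2.54, 2.54]. Speed limits (rad/s): [2.39, 2.39, 3.01, 3.14, 3.14, 3.14].

## Interface

Orientations are given as a rotation vector (axis times angle).
In Python, from rig import manip gives the robot as it stands. The module is installed in compiled form; this text tells all that it offers. Calls block until the motion is done:
- manip.move_to(position, orientation): joint-space move of the TCP to a pose.
- manip.servo_line(position, orientation=None, rate=0.15): straight line of the TCP; orientation=None keeps the orientation; rate is the mean speed in m/s.
- manip.set_joints(angles): joint-space move.
- manip.command_gripper(opening, f_grip=None): finger opening in m; f_grip is the grip in N (None keeps the last); returns when the fingers have stopped.
- manip.hold(seconds).
- manip.solve_ik(position, orientation): joint angles nearest the present ones, or None.
- manip.camera(name): name is "side" or "top"; returns a dict with "image" (420x560x3 uint8, red, green, blue), "fx", "fy", "cx", "cy" (pixels), "k1" (the pictures are not rectified: a ray, as slopes to the right and down, at radius r is drawn at 1 + k1 r^2 times it, then the intrinsics apply), "cam_to_world" (4x4, takes a point from camera to world coordinates). Camera axes: x right, y down, z forward; pixel columns grow to the right and rows downward; lengths in m; the calibration is good to about 2 mm. A picture is of the moment at which its call begins. There is no depth.
A pose or a line that the arm cannot do raises manip.IKError and nothing moves.
- manip.sign_off(): hands the job in, once; it reports no verdict.
Readings, each from a call of its own:
- manip.get_time(): time.
- manip.get_joint_positions(): joint angles.
- manip.get_joint_vel(): joint speeds.
- manip.get_tau(): joint torques, N m.
- manip.get_position(): TCP position.
- manip.get_ee_rot(): TCP orientation.
- manip.get_contact_force(): force on the tool from outside, world axes, zero at the start.
- manip.get_torque(): the same for the moment, N m.
- manip.get_width(): finger opening in m.
Only numpy, scipy, OpenCV 4.12 (cv2) and the standard library are available. Lean on these libraries where they do the work, as an engineer would, in place of code of your own. Each camera call takes 0.05 s, during which the arm holds its last target. There are 200 camera calls.

## Task

The grey key case opens by a release tab hidden in a notch somewhere along its raised black front edge. Put a fingertip on top of one end of that edge and feel along it until you find the notch, then press the tab inside it fully down so that the lid comes up ajar, and draw the hand back. Do not push or pry the lid itself, lift nothing, and leave the other things on the table where they stand.

Things in the scene. Friction and masses are not known exactly. Their poses are not given: they have to be found in the camera images.
- case: low grey steel key case fixed to the table, 150 mm deep (x), 230 mm wide (y), lid top 56 mm above the table, with a raised black edge along its front. Origin at the centre of its underside; its -x side is the front, facing the robot.
- edge (a point): middle of the top of the case's raised black front edge: flat, rigid, 30 mm wide, 230 mm long, 62 mm above the table. y runs along it, x across towards the lid (lid starts 23 mm from the edge's centre line). One notch, its place not reported, is centred at y = -72, -36, 0, 36 or 72 mm: 36 mm long, cut across the full width, all black. The last 25 mm at each end are always solid.
- release (a joint): travel of the release tab that forms the notch's bottom (34 x 28 mm, black, its top 5 mm below the top of the edge), straight down, m: 0 untouched, 0.006 fully down at its stop, its top then 11 mm below the edge. Takes about 7 N; no spring: it stays where it is left, and levers the lid up as it goes down.
- lid: the grey lid, a flat plate 110 x 230 x 6 mm hinged along the back of the case and linked to the tab: level when shut, tilted about 0.25 rad (front about 28 mm higher) with the tab fully down, and it stays up. Not to be pushed or pried. Origin on the hinge line at the middle of its back lower edge; z is the plate's normal.
- coffee_mug: cream coffee mug with blue bands, 94 mm tall, 82 mm across; loose, a bystander to leave alone. Origin at the centre of its underside.
- stapler: black stapler, 146 mm long, 46 mm tall; loose, a bystander to leave alone. Origin at the centre of its underside.
- glue_stick: upright white and blue glue stick, 27 mm across, 90 mm tall; loose, a bystander to leave alone. Origin at the centre of its underside.
- tape_roll: roll of tan tape lying flat, 94 mm across, 48 mm tall; loose, a bystander to leave alone. Origin at the centre of its underside.

How it is judged:
By the outcome, as a careful person would: the job done as asked, in the order asked, and still so for the second after the job is handed in, with the robot touching nothing.
It also fails if it takes over 64 s, if anything falls off the work surface, if the arm or the gripper's body presses on something with over 40 N, if the wrist force passes 120 N, or if a joint passes its speed limit or range.

## Working session

There is one attempt and no reset: what is moved stays moved. The work goes in short steps, each a Python script; the robot and the scene stay as the last script left them, time stands still between calls to the robot, and variables do not carry over. Pictures are saved under pics/ and viewed, about 8 in all and at most 12, crops included, and the job is handed in when it is done.

```bash
mkdir -p pics
cat > h.py <<'E'
import numpy as np, cv2
from rig import manip
def snap(n,f):
    c=manip.camera(n); cv2.imwrite(f,cv2.cvtColor(c["image"],cv2.COLOR_RGB2BGR)); return c
def ray(c,u,v):
    K=np.array([[c["fx"],0,c["cx"]],[0,c["fy"],c["cy"]],[0,0,1.]])
    p=cv2.undistortPoints(np.array([[[u,v]]],float),K,np.array([c["k1"],0,0,0.]))[0,0]
    T=np.array(c["cam_to_world"]); d=T[:3,:3]@np.array([p[0],p[1],1]); return T[:3,3],d
def onplane(c,u,v,z):
    o,d=ray(c,u,v); return o+d*(z-o[2])/d[2]
E
python3 - <<'E'
from h import *
import pickle
cs={}
for n in("top","side"):
    c=snap(n,f"pics/{n}0.png"); cs[n]=c; print(n,c["fx"],c["k1"],np.round(c["cam_to_world"],3).tolist())
pickle.dump(cs,open("c0.pkl","wb"))
print(manip.get_time(),manip.get_ee_rot(),manip.get_width(),manip.get_contact_force())
E
```

```text
top 487.32540397502015 -0.15592457462603265 [[-0.066, -0.975, 0.211, 0.345], [-0.998, 0.066, -0.009, 0.028], [-0.005, -0.211, -0.978, 1.286], [0.0, 0.0, 0.0, 1.0]]
side 495.27270739194336 0.0011923887873583538 [[-0.853, -0.261, 0.452, 0.005], [-0.522, 0.39, -0.759, 0.988], [0.021, -0.883, -0.469, 0.698], [0.0, 0.0, 0.0, 1.0]]
0.1 [ 0.35168454  1.54220265 -0.35378791] 0.08526066236714132 [ 0.03610575 -0.30823712  0.27907573]
```

View pics/top0.png

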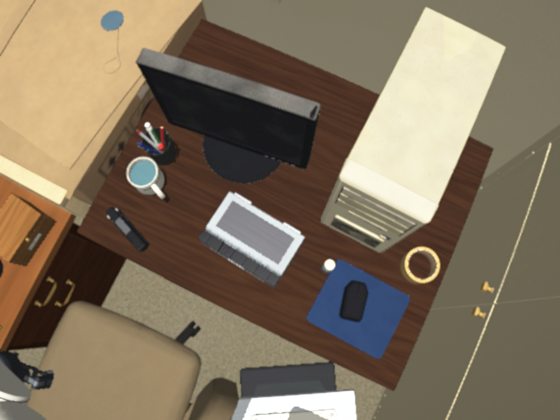

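View pics/side0.png

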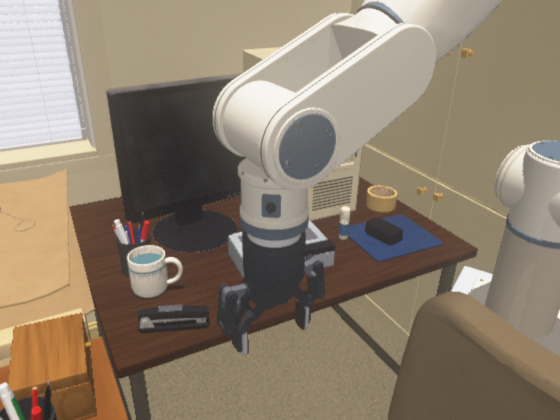

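The top view shows the case at about (253,237), with its black front edge running from (202,238) to (276,280). The monitor is behind it. I'll zoom in on the case.

Run:
```python
from h import *
im=cv2.imread("pics/top0.png")[180:295,185:325]
im=cv2.resize(im,None,fx=5,fy=5,interpolation=cv2.INTER_CUBIC)
im=np.clip(im.astype(float)*1.8,0,255).astype(np.uint8)
cv2.imwrite("pics/crop0.png",im)
```

```text
(no output)
```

View pics/crop0.png

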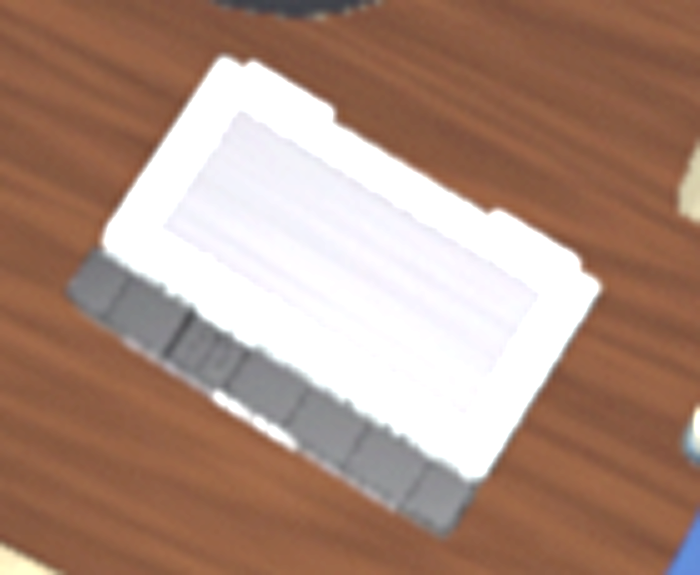

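The notch looks to be the second segment from the left, around crop (210,350), but I'll check that by feel. Next I'll compute the edge frame.

```bash
cat >> h.py <<'E'
import pickle
from scipy.spatial.transform import Rotation as R
E
python3 - <<'E'
from h import *
c=pickle.load(open("c0.pkl","rb"))["top"]
g=lambda u,v:onplane(c,185+(u+.5)/5-.5,180+(v+.5)/5-.5,.062)
FL,BL,FR,BR=g(68,292),g(100,250),g(450,535),g(475,482)
for p in(FL,BL,FR,BR,g(210,350)):print(np.round(p,4))
print("len",np.linalg.norm(FL-FR),np.linalg.norm(BL-BR),"wid",np.linalg.norm(FL-BL),np.linalg.norm(FR-BR))
y=(FL-FR)+(BL-BR); y/=np.linalg.norm(y); x=np.array([y[1],-y[0],0]); E=(FL+BL+FR+BR)/4
print("E",E,"x",x,"y",y,"yaw",np.arctan2(x[1],x[0]), "notch y est",(g(210,350)-E)@y)
# independent line from lid back edge / lid ridge 
for s in(1,-1):
    a=np.array([0,0,-1.]); b=s*x; M=np.column_stack([a,b,np.cross(a,b)]); rv=R.from_matrix(M).as_rotvec()
    for yy in(100,-100):
        q=manip.solve_ik(E+y*yy/1000+[0,0,.1],rv); print(s,yy,rv,None if q is None else np.round(q,3))
np.savez("E.npz",E=E,x=x,y=y)
E
```

```text
[0.5622 0.2128 0.062 ]
[0.583  0.1955 0.062 ]
[0.4265 0.0262 0.062 ]
[0.4521 0.0119 0.062 ]
[0.5277 0.1415 0.062 ]
len 0.2307517047678457 0.22546676844488917 wid 0.026987119407245685 0.02932803062919769
E [0.50596997 0.11157518 0.062     ] x [ 0.81149903 -0.58435377  0.        ] y [0.58435377 0.81149903 0.        ] yaw -0.6240834911493813 notch y est 0.036937477665793195
1 100 [ 1.65224982  0.84627508 -1.65224982] [ 0.309  0.446  1.734 -0.     0.961  0.933]
1 -100 [ 1.65224982  0.84627508 -1.65224982] [ 0.041  0.245  2.05  -0.     0.846  0.665]
-1 100 [-0.73841533  1.44166669  0.73841533] [ 0.309  0.446  1.734 -0.     0.961 -2.208]
-1 -100 [-0.73841533  1.44166669  0.73841533] [ 0.041  0.245  2.05  -0.     0.846 -2.476]
```

```bash
cat >> h.py <<'E'
try:
    d=np.load("E.npz"); E,X,Y=d["E"],d["x"],d["y"]
    a=np.array([0,0,-1.]); RV=R.from_matrix(np.column_stack([a,X,np.cross(a,X)])).as_rotvec()
except Exception: pass
def P(y,z,x=-.003): return np.r_[(E+X*x+Y*y)[:2],z]
def loc(): 
    p=np.array(manip.get_position()); return np.r_[(p-E)@X,(p-E)@Y,p[2]]
E
python3 - <<'E'
from h import *
manip.command_gripper(0.0)
manip.move_to(P(.1,.17),RV)
manip.servo_line(P(.1,.115),rate=.1)
print(manip.get_time(),loc(),manip.get_contact_force(),manip.get_width())
a=snap("side","pics/s1.png");b=snap("top","pics/t1.png")
A=cv2.resize(cv2.imread("pics/s1.png")[170:330,130:350],None,fx=3.6,fy=3.6,interpolation=cv2.INTER_CUBIC)
cv2.imwrite("pics/s1c.png",A)
E
```

```text
3.2833 [-0.00297245  0.10033438  0.11515712] [-0.65032332 -0.6151559   1.53393039] 0.00013557714761739444
```

View pics/s1c.png

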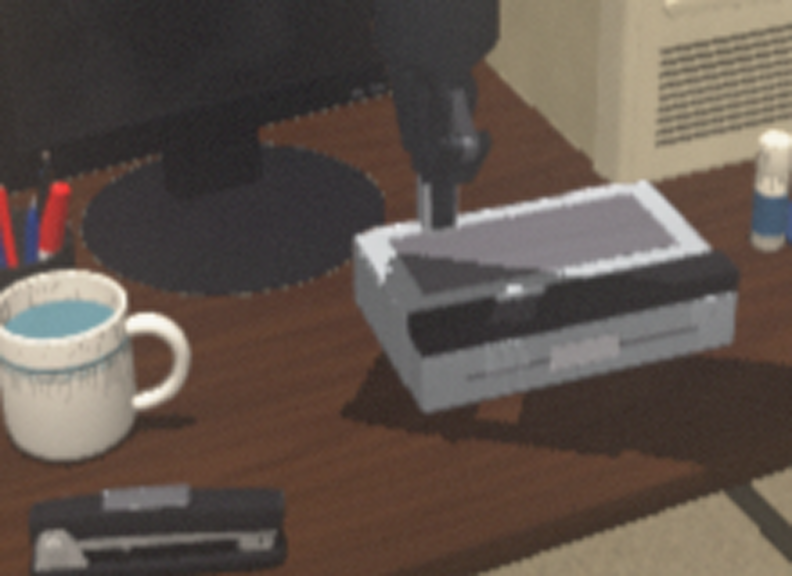

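The side crop shows the shut fingertip at about (438,228), near the left end of the edge at (410–430,330). I'll project the expected tip position onto the picture to check it.

Run:
```python
from h import *
c=pickle.load(open("c0.pkl","rb"))["side"]
def proj(p):
    T=np.linalg.inv(np.array(c["cam_to_world"])); q=T[:3,:3]@p+T[:3,3]
    s=q[:2]/q[2]; s=s*(1+c["k1"]*(s@s)); return ((np.array([c["fx"]*s[0]+c["cx"],c["fy"]*s[1]+c["cy"]])-[130,170])*3.6).round()
print("tip",proj(P(.1,.093)),"edge FL",proj(P(.115,.062,-.015)),"BL",proj(P(.115,.062,.015)),"FR",proj(P(-.115,.062,-.015)),"BR",proj(P(-.115,.062,.015)),"notch",proj(P(.036,.062,0)))
```

```text
tip [436. 282.] edge FL [420. 337.] BL [405. 313.] FR [739. 270.] BR [719. 249.] notch [526. 302.]
```

The edge matches in both views, and the tip's column matches too. Its height in the picture is ambiguous because of the shadow, so a guarded descent will settle it.

Run:
```python
from h import *
f0=np.array(manip.get_contact_force()); z=.096
manip.servo_line(P(.1,z),rate=.05)
manip.hold(.2); f0=np.array(manip.get_contact_force()); print("bias",f0,manip.get_time())
while z>.070:
    z-=.001; manip.servo_line(P(.1,z),rate=.02)
    f=np.array(manip.get_contact_force())-f0
    if f[2]>3: break
manip.hold(.2)
print(z,loc(),np.array(manip.get_contact_force())-f0,manip.get_time())
np.save("f0.npy",f0)
snap("side","pics/s2.png")
A=cv2.resize(cv2.imread("pics/s2.png")[170:330,130:350],None,fx=3.6,fy=3.6,interpolation=cv2.INTER_CUBIC)
cv2.imwrite("pics/s2c.png",A)
```

```text
bias [0.72804806 0.43934391 0.34750464] 4.1167
0.06999999999999998 [-0.00299258  0.10003962  0.07000554] [-0.41968927 -0.17202887 -1.09353377] 10.8167
```

View pics/s2c.png

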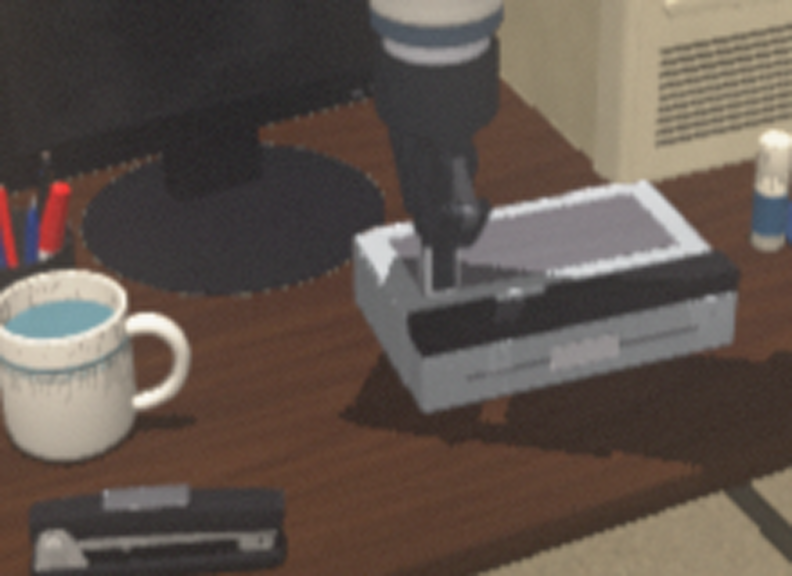

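There is no contact down to TCP z = 0.070, and the tip appears higher or further back than expected, at about (440,292). I'll check its horizontal position from the top view before going lower.

Run:
```python
from h import *
c=snap("top","pics/t2.png")
A=cv2.resize(cv2.imread("pics/t2.png")[170:300,180:330],None,fx=5,fy=4.6,interpolation=cv2.INTER_CUBIC)
A=np.clip(A*1.4,0,255).astype(np.uint8)
def proj(p):
    T=np.linalg.inv(np.array(c["cam_to_world"])); q=T[:3,:3]@p+T[:3,3]
    s=q[:2]/q[2]; s=s*(1+c["k1"]*(s@s)); return ((np.array([c["fx"]*s[0]+c["cx"],c["fy"]*s[1]+c["cy"]])-[180,170])*[5,4.6]).round()
print(proj(P(.1,.062)),proj(P(.1,.086)),proj(P(.1,.143)),proj(P(-.1,.062)))
cv2.imwrite("pics/t2c.png",A); print(manip.get_time(),manip.get_joint_positions(),manip.get_ee_rot(),RV)
```

```text
[127. 311.] [120. 304.] [102. 285.] [459. 503.]
10.9167 [3.13186785e-01 5.75200165e-01 1.78056336e+00 1.48757591e-05
 7.85751498e-01 9.37204424e-01] [ 1.65228441  0.84631143 -1.65213904] [ 1.65224982  0.84627508 -1.65224982]
```

View pics/t2c.png

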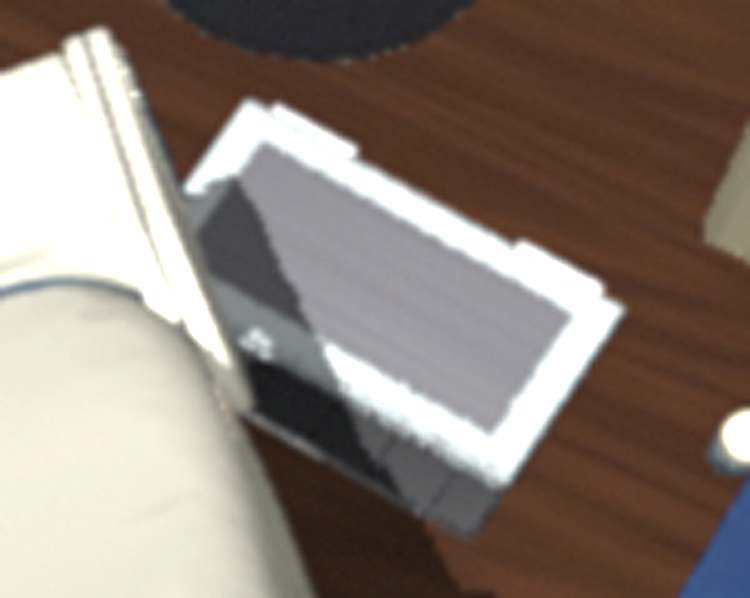

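The arm hides the hand in the top view. The start pictures show the open hand unobstructed in both views, so I'll use them to check the tool geometry against its known pose.

Run:
```python
from h import *
cs=pickle.load(open("c0.pkl","rb"))
def proj(c,p):
    T=np.linalg.inv(np.array(c["cam_to_world"])); q=T[:3,:3]@p+T[:3,3]
    s=q[:2]/q[2]; s=s*(1+c["k1"]*(s@s)); return np.array([c["fx"]*s[0]+c["cx"],c["fy"]*s[1]+c["cy"]]).round(1)
M=R.from_rotvec([0.35168454,1.54220265,-0.35378791]).as_matrix(); print(M.round(2).tolist())
t=np.array([.272,.563,.215])
for n in cs:
    for ah in(.022,.009,-.03):
        print(n,ah,[proj(cs[n],t+M@np.array([ah,s*.05,0])).tolist() for s in(1,-1)])
a=cs["side"]["image"][240:360,190:350]; b=cs["top"]["image"][320:420,0:220]
a=cv2.resize(a,None,fx=4,fy=4); b=cv2.resize(b,None,fx=3,fy=3); b=np.clip(b*1.5,0,255).astype(np.uint8)
im=np.zeros((600,700,3),np.uint8); im[:290,:640]=0; a=cv2.resize(a,(400,300)); im[:300,:400]=a; im[300:600,:660]=b
cv2.imwrite("pics/cmp.png",im[...,::-1])
```

```text
[[-0.0, 0.43, 0.9], [-0.0, 0.9, -0.43], [-1.0, -0.0, -0.0]]
top 0.022 [[25.5, 353.9], [62.1, 372.6]]
top 0.009 [[22.7, 354.2], [59.6, 373.1]]
top -0.03 [[14.2, 355.1], [52.0, 374.8]]
side 0.022 [[238.9, 381.9], [301.1, 353.5]]
side 0.009 [[238.7, 374.8], [301.4, 346.6]]
side -0.03 [[238.0, 352.4], [302.5, 325.1]]
```

View pics/cmp.png

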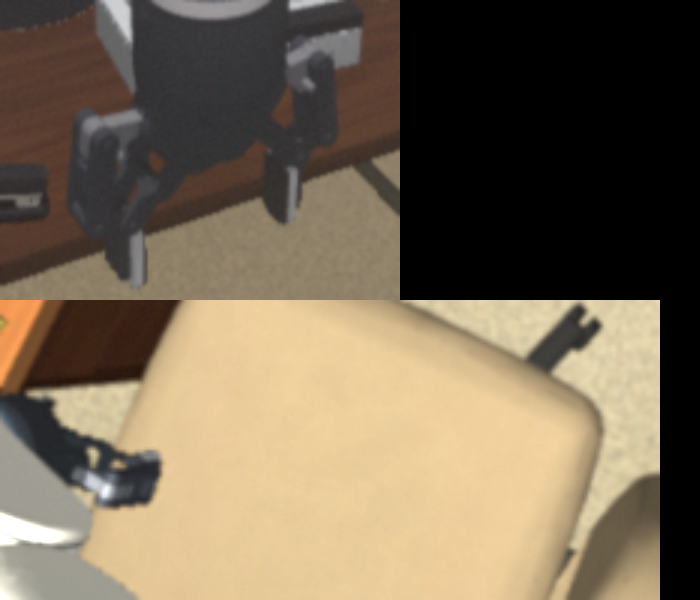

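The start pictures also show the tips about 30 mm behind where 22 mm ahead of the TCP (less the 13 mm swing) would put them. The side tips are at (246,354) and (307,328). The error is purely vertical and the xy agrees in both views. So the real tip is about 16 mm behind the TCP when shut, and I expect contact at TCP z ≈ 0.046. I'll continue the guarded descent.

Run:
```python
from h import *
f0=np.load("f0.npy"); z=.056
manip.servo_line(P(.1,z),rate=.04)
manip.hold(.1); print(np.array(manip.get_contact_force())-f0)
while z>.036:
    z-=.001; manip.servo_line(P(.1,z),rate=.02)
    f=np.array(manip.get_contact_force())-f0
    if f[2]>3: break
manip.hold(.2)
print(z,loc(),np.array(manip.get_contact_force())-f0,manip.get_time())
```

```text
[-1.16418716 -0.50016521  0.22232052]
0.04499999999999999 [-0.00294719  0.10006117  0.04578809] [-2.25913568 -1.29205579  6.89429764] 14.4667
```

Contact is at TCP z ≈ 0.0458, with about 7 N at 0.8 mm of overtravel. Now I'll feel along the edge.

Run:
```python
from h import *
f0=np.load("f0.npy"); z=.0450; y=.1; log=[]
while y>-.095:
    y-=.003; manip.servo_line(P(y,z),rate=.03)
    f=np.array(manip.get_contact_force())-f0; log.append((round(loc()[1]*1e3,1),round(loc()[2]*1e3,2),round(f[2],1),round(f@Y,1)))
    if f[2]<1.5:
        manip.hold(.15); f=np.array(manip.get_contact_force())-f0
        if f[2]<1.5: break
    if f[2]>10: z+=.0003
    elif f[2]<4: z-=.0002
for l in log: print(*l)
print(y,z,loc(),f,f@Y,manip.get_time())
```

```text
97.6 45.79 6.1 -0.4
94.8 45.77 5.8 1.2
91.8 45.79 5.5 1.7
88.7 45.77 6.1 1.5
85.6 45.76 6.6 2.1
82.6 45.8 7.1 1.1
79.5 45.76 7.1 2.0
76.6 45.79 7.2 2.0
73.6 45.78 7.4 1.8
70.5 45.77 8.7 2.0
67.5 45.76 7.4 1.0
64.6 45.76 6.3 1.9
61.6 45.76 5.8 2.3
58.6 45.76 7.1 1.9
55.5 45.76 7.9 2.4
52.5 45.7 6.1 0.5
49.3 45.63 7.0 0.9
44.5 44.41 -0.2 -0.7
0.04599999999999996 0.045 [-0.00342202  0.04525125  0.04452117] [-1.5614083  -0.85796595 -0.25896408] -1.6086533623303105 19.1167
```

The tip dropped free at y ≈ 46 mm, so this is the notch centred at y = +36. I'll centre the fingertip and press.

Run:
```python
from h import *
f0=np.load("f0.npy"); z=.0440; y=.038
manip.servo_line(P(y,z),rate=.03); manip.hold(.1)
f=np.array(manip.get_contact_force())-f0; print("centred",loc(),f.round(1),(f@Y).round(1))
if abs(f@Y)<5:
  while z>.0315:
    z-=.001; manip.servo_line(P(y,z),rate=.02)
    f=np.array(manip.get_contact_force())-f0; print((loc()*1e3).round(2),f[2].round(1),(f@X).round(1),(f@Y).round(1))
    if f[2]>22: break
manip.hold(.3); f=np.array(manip.get_contact_force())-f0
print(z,loc(),f,manip.get_time())
```

```text
centred [-0.00288311  0.03805518  0.04405692] [-1.5  0.4 -0.3] -0.6
[-3.   38.03 42.94] -0.3 -0.4 -1.2
[-3.07 37.95 41.9 ] -0.5 0.2 -0.8
[-3.04 37.94 40.92] 0.1 -0.1 -0.5
[-2.96 38.03 40.11] 2.8 -0.2 -0.8
[-2.96 38.07 39.16] 4.0 -1.0 -1.3
[-2.96 38.06 38.13] 4.9 -0.6 -1.4
[-2.97 38.04 37.06] 4.5 -0.1 -1.9
[-2.94 38.08 36.04] 4.9 -0.6 -2.4
[-2.96 38.03 34.99] 3.3 -0.4 -1.5
[-2.94 38.05 34.67] 12.5 -2.2 -3.6
[-2.91 38.12 34.55] 22.2 -5.2 -5.0
0.03299999999999999 [-0.00289796  0.03811877  0.03455657] [-6.9151252  -1.2013154  21.94623541] 22.6833
```

The tab moved from 40.7 to 34.6 mm, which is 6 mm, and then hit a hard stop. I'll draw back.

Run:
```python
from h import *
manip.servo_line(P(.038,.052),rate=.06)
manip.servo_line(P(.038,.15,-.03),rate=.12)
manip.move_to(np.array([.30,.45,.25]),manip.get_ee_rot())
f=np.array(manip.get_contact_force())-np.load("f0.npy"); print(f,manip.get_time(),loc())
snap("side","pics/s3.png"); snap("top","pics/t3.png")
a=cv2.imread("pics/s3.png")[:, :]; b=cv2.imread("pics/t3.png")[130:300,90:450]
im=np.zeros((600,800,3),np.uint8); im[:315,:420]=cv2.resize(a,(420,315)); im[320:600,:593]=cv2.resize(b,(593,280))
im[:300,430:800]=cv2.resize(a[190:310,200:348],(370,300)); cv2.imwrite("pics/e3.png",im)
```

```text
[-5.23151214e-01  5.41150820e-05 -1.35891651e+00] 25.525 [-0.36403387  0.15393773  0.24946228]
```

View pics/e3.png

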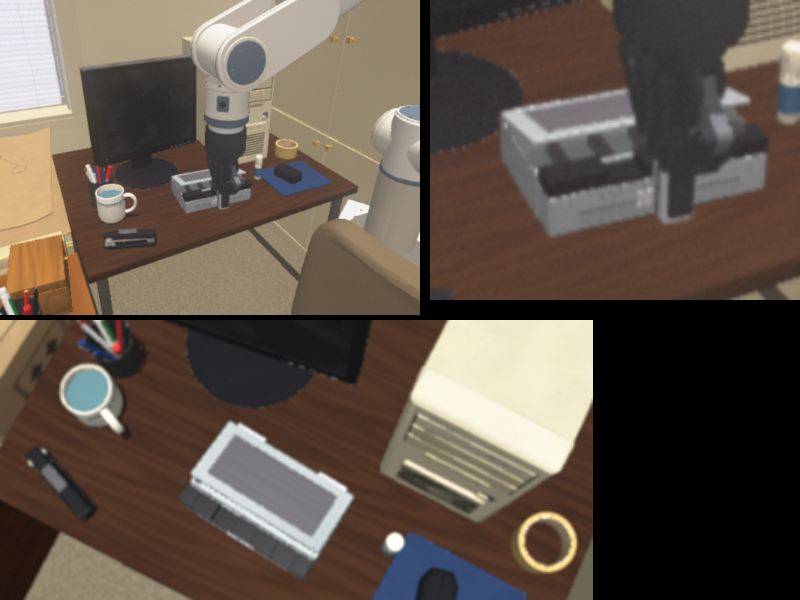

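The lid stands ajar: a dark gap shows above the edge at about (560,150) in the side inset. The mug, stapler, glue stick and tape roll are where they were, and the hand is clear.

```bash
python3 -c "
from h import *
a=cv2.imread('pics/top0.png').astype(int);b=cv2.imread('pics/t3.png').astype(int)
d=abs(a-b).max(2)
for n,(u,v) in dict(mug=(147,177),stapler=(127,228),glue=(329,266),tape=(421,265)).items(): print(n,d[v-22:v+22,u-22:u+22].mean())
manip.sign_off()"
```

```text
mug 1.0480371900826446
stapler 0.9984504132231405
glue 0.9400826446280992
tape 0.993801652892562
the job is handed in; nothing more can be done
```

The key case is open: I found the notch by feel, pressed the tab fully down, and the lid came up ajar. I handed the job in at about 26 s on the robot's clock.

- **Feeling for the notch:** I set the shut fingertip on the left end of the black edge and slid along it at about 6–8 N. It dropped free at y ≈ 46 mm, so the notch is the one at y = +36 mm.
- **Pressing the tab:** I centred the fingertip and pressed. The tab moved 6 mm at about 5 N, then the force rose to 22 N at a hard stop.
- **Drawing back:** I lifted straight out of the notch, then moved the hand away from the case.

**Last checks:** The pictures show the lid standing open. The force on the hand was about zero, within noise. The top view around the mug, stapler, glue stick and tape roll is unchanged to about one grey level.

**What disagreed:** The fingertip was about 16 mm behind the reported TCP, not 22 mm ahead of it. The cameras and the contact height both showed this, so I used the height felt at contact. I judged the lid by eye and did not measure its angle.

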